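# Seat a block in the drilling jig and lock it with the cam lever

## Task

A wooden block lies loose in the drilling jig. Push it with a fingertip until it sits fully home, flush against both the end stop and the back fence, and with one finger push the arm of the red cam lever round anticlockwise until the cam clamps the block tightly there. Push gently, never pinch or lift anything, leave the things lying about alone, and finish with the hand clear.

Things in the scene. Friction and masses are not known exactly. Their poses are not given: they have to be found in the camera images.
- jig: Drilling jig fixed to the bench. Origin: centre of the underside of its grey base plate, 200 mm (x) by 250 mm (y), 18 mm thick; the block slides on the plate's top at z = 18 mm. x points from the front (lever side) to the back fence, y to the left, towards the end stop, z up.
- fence (a point): Middle of the front face of the back fence, at jig x = +70, y = 0, z = 18 mm (foot of the face). The fence is a brown wooden rail along the jig's y, 22 mm thick, 250 mm long, its top 42 mm above the bench. The block's long back edge goes flush against it.
- stop (a point): Middle of the face of the end stop, at jig x = +26, y = +90, z = 18 mm. The stop is a brown wooden rail along the jig's x at the left, 22 mm thick, from x = -16 to +69 mm, its top 42 mm above the bench. The block's left end goes flush against it.
- bush (a point): Top of the steel drill bush, 65 mm above the bench, at jig x = +45, y = +20 mm. It sits in a fixed aluminium bridge that reaches from the fence over the block: jig x from +30 to +92 mm, y from -3 to +43 mm, underside 52 mm above the bench.
- block: Loose light hardwood block, 80 mm (its x) by 140 mm (its y) by 25 mm high, 0.14 to 0.28 kg, origin at the centre of its underside; pencilled crosses and two holes on top. It starts on the jig's plate 30 to 60 mm short of the end stop and 5 to 9 mm short of the fence, turned up to 3 degrees from the jig's axes.
- home (a point): Point fixed to the jig at x = +30, y = +20, z = +18 mm, where the block's origin lies when the block is fully home against fence and stop; axes as the jig's.
- cam_lever (a joint): Anticlockwise turn (from above) of the red cam lever about an upright bolt, rad: 0 open, 1.95 hard end of travel; starts at 0 to 0.25, cam clear of the block. The cam meets a block that is home at about 1.5 and squeezes it beyond, about 20 N at 1.75; clamped: above 1.55 with over 8 N on the block. It stays where left (pivot friction 0.12 N m) and needs up to 12 N near the arm's end.
- lever_pivot (a point): On the axis of the lever's bolt, 32 mm above the bench, at jig x = -40, y = +20 mm. The bolt gives back up to 2 mm on a stiff spring (20 N/mm) as the cam squeezes; its head reaches 50 mm above the bench. The cam is an eccentric red disc with a black tyre, 20 mm radius, its centre 12 mm off the bolt, 20 to 42 mm above the bench.
- lever_tip (a point): Centre of the round end (22 mm wide) of the lever's arm, 92 mm from the bolt's axis, 32 mm above the bench. The arm is a straight red bar 16 mm wide, 24 to 40 mm above the bench. At joint value 0 it points 160 degrees anticlockwise from the jig's x (to the front, a little left), and swings over the front to the right: 160 degrees plus the joint value.
- pot_grit: Bystander: small pot with a red lid, 66 mm wide, 33 mm high, beside the jig's right end; origin under its centre. Leave it.
- pencil: Bystander: green pencil, 136 mm long, 7 mm thick, lying at the bench's front; origin under its middle. Leave it.
- tape_measure: Bystander: yellow and black tape measure, 30 x 83 x 64 mm, standing to the left of the jig; origin under its centre. Leave it.
- screwdriver_yellow: Bystander: yellow-handled screwdriver, 170 mm long, 27 mm high, lying to the right of the jig; origin under its middle. Leave it.
- incubator_orange: Fixed orange egg incubator with a white dome, to the right of the jig: about 300 mm wide and 192 mm high, origin under its centre. An obstacle only: lead the hand round its front or over it, not through it.

How it is judged:
By the outcome, as a careful person would: the job done as asked, in the order asked, and still so for the second after the job is handed in, with the robot touching nothing.
It also fails if it takes over 58 s, if anything falls off the work surface, if the arm or the gripper's body presses on something with over 40 N, if the wrist force passes 120 N, or if a joint passes its speed limit or range.

## Robot

A 6-joint arm with a two-finger parallel gripper is mounted at the origin on a cart in front of the work surface, level with it; the furniture and walls round the work are solid. World frame = base frame: x ahead of the robot, y to its left, z up, the work surface at z = 0. Lengths are in m, angles in rad, forces in N, time in s.
With the tool pointing down it reaches from about 0.3 to 0.825 m from the base axis. Payload 5.4 kg.
Tool frame: the origin (TCP) lies on the centre line of the jaws, within the pads' length; the fingertips stand 17 mm ahead of it and the grasp point (between the pads) lies 2 mm behind it; z points along the fingers, y is the line along which they close (so a half turn about z gives the same grasp; the last joint's range is limited). The gripper opens to 92 mm and grips with 3 to 60 N. Pads are 20 mm wide; open, the fingers measure 128 mm over their backs; the gripper's body (75 mm by 189 mm) begins 69 mm behind the grasp point.
Start: joints at [0.891, 0.158, 1.597, -0, 1.386, -0.21], TCP at [0.26, 0.513, 0.232] pointing down, gripper open.
Joint ranges: [-2.91, 2.91], [-0.94, 2.29], [0.18, 2.7], [-1.29, 4.43], [0.17, 2.64], [-3, 3]. Speed limits (rad/s): [2.57, 2.57, 3.14, 3.14, 3.14, 3.14].

## Interface

Orientations are given as a rotation vector (axis times angle).
In Python, from rig import * gives the robot as it stands.
- The arm moves only by the tool drive_tool, never from a script. Its argument "deltas" is a list of rows, each a list of 3 entries, a list of its own where there are three numbers: the shift along the tool's x, y, z in cm, then the turn, a rotation vector about the tool's x, y, z in degrees, then the finger opening in cm, from 0 to 9.19. In form: [[[x, y, z], [ax, ay, az], jaw], ...]. A call has 1 to 20 rows; each row shifts and turns the commanded pose from where the row before left it, along the tool's axes as they then stand; what a row does not reach is not made up. A row lasts 1/12 s, in which the tool goes at most 41.7 mm and 7.16 degrees, less where a joint would pass 70% of its speed; a pose out of reach is approached as far as the arm can. A call with a gripper value outside its range is refused whole. The fingers move at their own pace and stop on an object; "newtons" is the grip in N (left out, the last holds). Time passes only in rows, so rows that do not move let the fingers close. It gives the time, the measured TCP pose, the force, the opening and the grip force at its end, in the units of the state.
- get_state(): the state, without advancing time (a new reading comes with each control period).
- grab_frame(name): name is "side" or "top" or "wrist"; returns the picture (400x640x3 uint8, red, green, blue); there is no depth.
- camera_params(name): a dict with "camera_matrix" (3x3 intrinsics, pixels), "dist" ([k1, k2, p1, p2, k3] as OpenCV has them; the pictures are not rectified), "pose" (4x4, takes a point from camera to world coordinates); the wrist camera has in their place "hand_eye" (4x4, takes a point from camera to tool coordinates, whose origin is the TCP and whose axes are the flange's). Camera axes: x right, y down, z forward; pixel columns grow to the right and rows downward; lengths in m; the calibration is good to about 2 mm. A picture is of the moment at which its call begins: read the wrist's pose just before it. camera_params takes no time and is no camera call.
- finish_job(): hands the job in; it is judged then, once.
The state is a dict: "time_s": time; "joints": joint angles; "joint_velocities": joint speeds; "joint_torque": joint torques, N m; "tcp_pos": TCP position; "orientation": TCP orientation; "force": force on the tool from outside, world axes, zero at the start; "ft_torque": the same for the moment, N m; "grip_width": opening from 0.0 (shut) to 1.0 (fully open); "grip_force": force on a finger pad.
Only numpy, scipy, OpenCV 4.12 (cv2) and the standard library are available. Lean on these libraries where they do the work, as an engineer would, in place of code of your own. Each camera call takes 0.05 s, during which the arm holds its last target. There are 200 camera calls.

## Working session

There is one attempt and no reset: what is moved stays moved. The work goes in short steps, Python scripts to look and compute and a tool call to move; the robot and the scene stay as the last step left them, time stands still between calls to the robot, and variables do not carry over. Pictures are saved under pics/ and viewed, at most 10 in all, crops included, and the job is handed in when it is done.

Besides the shell and the picture viewer there is one more tool, called after "Call:" in YAML: its name, and indented under it one key for each argument. drive_tool: Moves the arm, as the interface text tells. Its arguments: {"type":"object","properties":{"deltas":{"type":"array"},"newtons":{"type":"number"}},"required":["deltas"]}

```bash
mkdir -p pics; python3 - <<'E'
from rig import *
import cv2,numpy as np
s=get_state();print(s)
for n in("top","side"):
    f=grab_frame(n);cv2.imwrite(f"pics/{n}0.png",f[:,:,::-1]);p=camera_params(n);print(n,{k:np.round(v,4).tolist() for k,v in p.items()})
print(camera_params("wrist"))
E
```

```text
{'time_s': 0.0, 'joints': array([ 8.90899755e-01,  1.59055994e-01,  1.59821399e+00,  2.00723491e-05,
        1.38617739e+00, -2.10094195e-01]), 'joint_velocities': array([-2.21993315e-04,  2.88724427e-04, -1.62833752e-03,  1.35739114e-03,
        7.74086405e-05,  1.25430981e-03]), 'joint_torque': array([-1.73320896e-03, -3.85574090e+01, -3.22107089e+01,  7.00309547e-02,
        3.79631098e-02, -2.12369923e-04]), 'tcp_pos': array([0.25994387, 0.51223434, 0.23062412]), 'orientation': array([-7.31011355e-01, -3.05452000e+00,  2.61564250e-03]), 'force': array([ 0.31662001, -0.23722975, -0.30664872]), 'ft_torque': array([ 0.00860994,  0.00465347, -0.02301393]), 'grip_force': 0.0, 'grip_width': 0.9968147020073813}
top {'camera_matrix': [[431.681, 0.0, 318.238], [0.0, 431.681, 201.0784], [0.0, 0.0, 1.0]], 'dist': [-0.0472, 0.0, 0.0, 0.0, 0.0], 'pose': [[-0.0271, -0.985, 0.1705, 0.3874], [-0.9994, 0.0304, 0.0165, 0.1054], [-0.0214, -0.1699, -0.9852, 1.0569], [0.0, 0.0, 0.0, 1.0]]}
side {'camera_matrix': [[428.4079, 0.0, 318.1408], [0.0, 428.4079, 197.5766], [0.0, 0.0, 1.0]], 'dist': [0.0298, 0.0, 0.0, 0.0, 0.0], 'pose': [[0.843, -0.2237, 0.4892, 0.009], [-0.5376, -0.3815, 0.752, -0.7439], [0.0184, -0.8969, -0.4419, 0.5626], [0.0, 0.0, 0.0, 1.0]]}
{'camera_matrix': array([[340.41993795,   0.        , 322.69055319],
       [  0.        , 340.41993795, 197.1383421 ],
       [  0.        ,   0.        ,   1.        ]]), 'dist': array([-0.06087035,  0.        ,  0.        ,  0.        ,  0.        ]), 'hand_eye': array([[ 9.15884656e-05, -9.55894883e-01, -2.93708978e-01,
         8.36717011e-02],
       [ 9.99999744e-01, -1.20849529e-04,  7.05146603e-04,
        -3.20568784e-04],
       [-7.09540622e-04, -2.93708967e-01,  9.55894628e-01,
        -1.52346016e-01],
       [ 0.00000000e+00,  0.00000000e+00,  0.00000000e+00,
         1.00000000e+00]])}
```

View pics/top0.png

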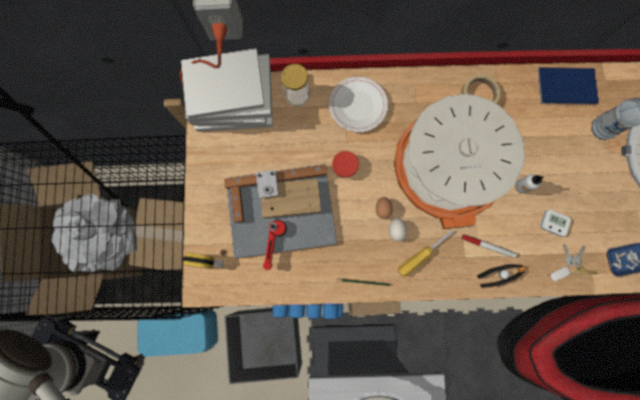

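View pics/side0.png

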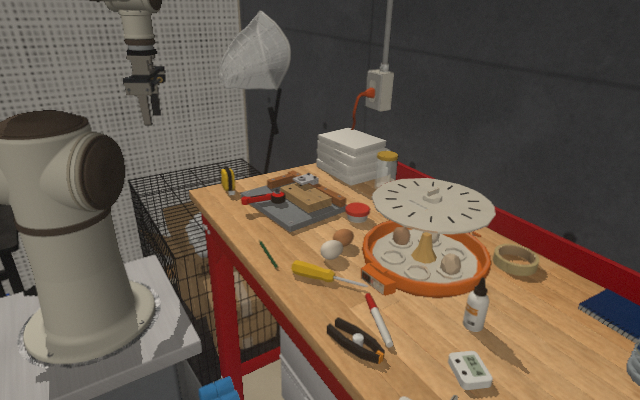

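The top view shows the jig at about (282,215), the lever pivot at (278,228) with its tip at (267,265), the block at about (292,200) and the bridge at (267,183). The gripper is off to the lower left, in mid-air. I'll enlarge the jig.

```bash
python3 - <<'E'
import cv2
f=cv2.imread("pics/top0.png")[155:275,215:375];cv2.imwrite("pics/top0c.png",cv2.resize(f,None,fx=5,fy=5,interpolation=cv2.INTER_CUBIC))
E
```

```text
(no output)
```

View pics/top0c.png

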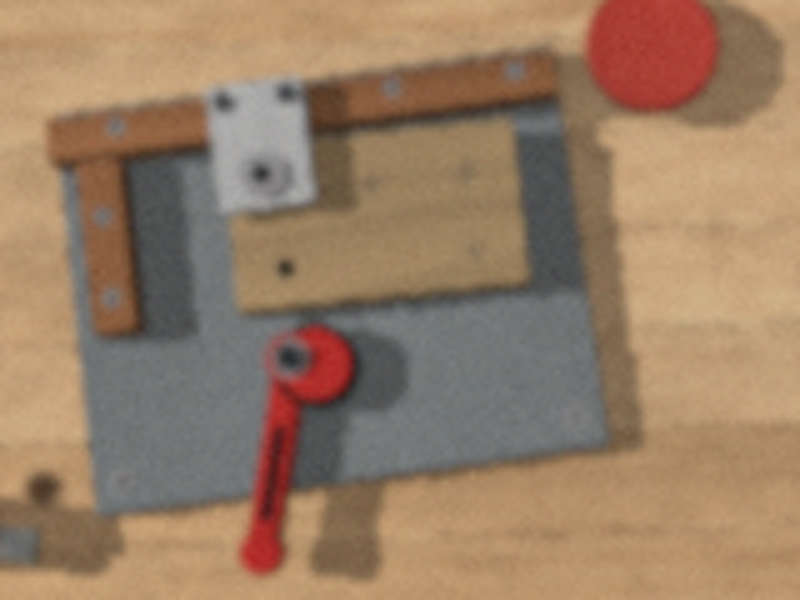

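```bash
cat > h.py <<'E'
from rig import *
import cv2,numpy as np
from scipy.optimize import least_squares
def proj(P,n,pose=None):
    c=camera_params(n);T=np.linalg.inv(c["pose"] if pose is None else pose)
    return cv2.projectPoints(np.asarray(P,float).reshape(-1,3),cv2.Rodrigues(T[:3,:3])[0],T[:3,3],c["camera_matrix"],c["dist"])[0][:,0]
def tf(q,P):
    P=np.asarray(P,float)*1e-3;c,s=np.cos(q[2]),np.sin(q[2])
    return np.c_[q[0]+c*P[:,0]-s*P[:,1],q[1]+s*P[:,0]+c*P[:,1],P[:,2]]
def fit(P,uv,n,q0,pose=None):
    r=least_squares(lambda q:(proj(tf(q,P),n,pose)-uv).ravel(),q0,loss="soft_l1")
    return r.x,np.abs(r.fun).reshape(-1,2)
E
python3 - <<'E'
from h import *
c=lambda a:np.array(a,float)/5+[214.6,154.6]
J=[(-100,125,18),(-100,-125,18),(92,-125,42),(70,-125,42),(92,125,42),(70,125,42),(-16,112,42),(-16,90,42),(45,20,65),(-40,20,50)]
uv=c([(98,513),(606,444),(553,50),(558,97),(48,122),(53,165),(97,335),(139,328),(262,174),(291,357)])
q,r=fit(J,uv,"top",[.5,.2,0]);print("jig",q,np.round(r,1).tolist())
B=[(-40,70,43),(-40,-70,43),(40,-70,43)]
b,r=fit(B,c([(238,312),(528,282),(513,118)]),"top",q);print("block",b,np.round(r,1).tolist())
d=b-q;R=np.array([[np.cos(q[2]),np.sin(q[2])],[-np.sin(q[2]),np.cos(q[2])]])
print("block in jig",R@d[:2]*1e3,np.degrees(d[2]))
t=least_squares(lambda t:(proj(tf(q,[(-40+92*np.cos(t[0]),20+92*np.sin(t[0]),40)]),"top")-c([(262,553)])).ravel(),[2.9]);print("lever",t.x-np.radians(160),t.fun)
print(proj(tf(q,[(70,0,42),(-40,20,50)]),"side"))
Rw=cv2.Rodrigues(get_state()["orientation"])[0];print(np.round(Rw,3))
E
```

```text
jig [0.54754179 0.21606278 0.1086585 ] [[0.4, 0.8], [1.0, 0.4], [0.5, 0.2], [0.8, 0.9], [0.6, 0.4], [0.7, 0.2], [0.6, 0.1], [0.1, 0.2], [0.4, 0.2], [0.4, 0.1]]
block [0.5735865  0.19034163 0.07344476] [[0.3, 0.0], [0.3, 0.0], [0.1, 0.0]]
block in jig [ 23.10178203 -28.39386337] -2.017598423894301
lever [0.07838649] [ 0.00379287 -0.02729418]
[[312.30156531 184.51723118]
 [277.08583906 189.19719698]]
[[-0.892  0.453 -0.001]
 [ 0.453  0.892 -0.001]
 [ 0.    -0.002 -1.   ]]
```

Call:
drive_tool:
  deltas:
    - [[0,0,0],[0,0,-6.6],0]
    - [[0,0,0],[0,0,-6.6],0]
    - [[0,0,0],[0,0,-6.6],0]
    - [[0,0,0],[0,0,-6.6],0]
    - [[0,0,0],[0,0,-6.7],0]
    - [[0,0,0],[0,0,0],0]
  newtons: 5

```text
time_s: 0.6
tcp_pos: [0.2601, 0.5124, 0.231]
orientation: [0.174, -3.136, 0.001]
force: [0.2, -0.7, -0.7]
grip_width: 0.584
grip_force: 0.0
```

```bash
cat >> h.py <<'E'
Q=np.array([0.54754,0.21606,0.10866])
def where():
    s=get_state();R=cv2.Rodrigues(s["orientation"])[0];c,n=np.cos(Q[2]),np.sin(Q[2])
    d=s["tcp_pos"][:2]-Q[:2];p=np.array([c*d[0]+n*d[1],-n*d[0]+c*d[1],s["tcp_pos"][2]])*1e3
    f=s["force"];F=np.array([c*f[0]+n*f[1],-n*f[0]+c*f[1],f[2]])
    print("t %.2f"%s["time_s"],"tcp jig mm",p.round(1),"yaw of tool y vs jig y deg %.2f"%np.degrees(np.arctan2(R[1,1],R[0,1])-np.pi/2-Q[2]),"F jig",F.round(1),"tilt",R[:2,2].round(3),"j",s["joints"].round(2),"w",round(s["grip_width"],3))
    return p,R
def shift(x,y,z):
    p,R=where();d=np.array([x,y,z])-p;c,n=np.cos(Q[2]),np.sin(Q[2])
    w=np.array([c*d[0]-n*d[1],n*d[0]+c*d[1],d[2]]);print("tool shift cm",(R.T@w/10).round(2))
E
python3 -c "
from h import *
shift(-45,-45,200)"
```

```text
t 0.60 tcp jig mm [-253.6  325.7  231. ] yaw of tool y vs jig y deg 0.12 F jig [ 0.2 -0.7 -0.7] tilt [-0.001 -0.001] j [ 0.89  0.16  1.6  -0.    1.39 -0.79] w 0.584
tool shift cm [-20.78 -37.12   3.12]
```

Call:
drive_tool:
  deltas:
    - [[-1.15,-2.06,0.17],[0,0,0],0]
    - [[-1.15,-2.06,0.17],[0,0,0],0]
    - [[-1.15,-2.06,0.17],[0,0,0],0]
    - [[-1.15,-2.06,0.17],[0,0,0],0]
    - [[-1.15,-2.06,0.17],[0,0,0],0]
    - [[-1.15,-2.06,0.17],[0,0,0],0]
    - [[-1.15,-2.06,0.17],[0,0,0],0]
    - [[-1.15,-2.06,0.17],[0,0,0],0]
    - [[-1.15,-2.06,0.17],[0,0,0],0]
    - [[-1.15,-2.06,0.17],[0,0,0],0]
    - [[-1.15,-2.06,0.17],[0,0,0],0]
    - [[-1.15,-2.06,0.17],[0,0,0],0]
    - [[-1.15,-2.06,0.17],[0,0,0],0]
    - [[-1.15,-2.06,0.17],[0,0,0],0]
    - [[-1.15,-2.06,0.17],[0,0,0],0]
    - [[-1.15,-2.06,0.17],[0,0,0],0]
    - [[-1.15,-2.06,0.17],[0,0,0],0]
    - [[-1.15,-2.06,0.17],[0,0,0],0]
    - [[0,0,0],[0,0,0],0]
    - [[0,0,0],[0,0,0],0]

```text
time_s: 2.27
tcp_pos: [0.5061, 0.1657, 0.2006]
orientation: [0.162, -3.136, -0.0]
force: [-0.4, 1.0, -0.0]
grip_width: 0.004
grip_force: 0.0
```

```bash
python3 -c "
from h import *
shift(-45,-45,100)
for n in ('wrist',):cv2.imwrite('pics/w1.png',grab_frame(n)[:,:,::-1])"
```

```text
t 2.27 tcp jig mm [-46.7 -45.6 200.6] yaw of tool y vs jig y deg -0.31 F jig [-0.3  1.1 -0. ] tilt [-0.001  0.   ] j [ 0.09  0.07  1.75  0.    1.32 -1.59] w 0.004
tool shift cm [-0.18  0.06 10.06]
```

View pics/w1.png

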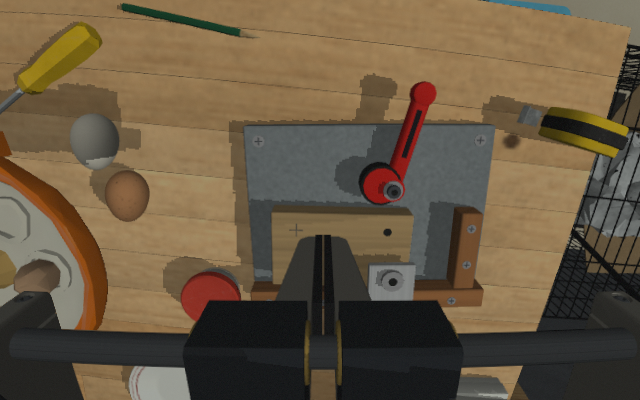

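```bash
cat >> h.py <<'E'
def wpose():
    s=get_state();T=np.eye(4);T[:3,:3]=cv2.Rodrigues(s["orientation"])[0];T[:3,3]=s["tcp_pos"];return T@camera_params("wrist")["hand_eye"]
def injig(b,q):
    d=b-q;c,n=np.cos(q[2]),np.sin(q[2]);return [c*d[0]+n*d[1],-n*d[0]+c*d[1]]
E
sed -i 's/c=camera_params(n);T=np.linalg.inv/c=camera_params(n);T=np.linalg.inv/' h.py
python3 - <<'E'
from h import *
W=wpose()
J=[(-100,125,18),(-100,-125,18),(-16,112,42),(-16,90,42),(45,20,65),(-40,20,50),(70,125,42)]
uv=np.array([(494,125),(245,126),(480,208),(455,208),(393,282),(393,190),(483,283)],float)
q,r=fit(J,uv,"wrist",Q,W);print(q,r.round(1).tolist())
b,r=fit([(-40,70,43),(-40,-70,43)],np.array([(411,208),(272,212)],float),"wrist",q,W);print(b,np.array(injig(b,q))*1e3,np.degrees(b[2]-q[2]),r.round(1).tolist())
t=least_squares(lambda t:(proj(tf(q,[(-40+92*np.cos(t[0]),20+92*np.sin(t[0]),40)]),"wrist",W)-[424,94]).ravel(),[2.9]);print("lever",t.x-np.radians(160),t.fun)
E
```

```text
[0.54373258 0.21630769 0.13095369] [[0.2, 5.1], [6.7, 0.4], [2.8, 1.2], [5.8, 1.8], [1.1, 2.6], [0.9, 0.2], [2.0, 2.5]]
[0.56778468 0.19267665 0.1340386 ] [ 20.7604289  -26.56942216] 0.17675251279205498 [[2.9, 0.1], [2.8, 0.1]]
lever [0.03374308] [ 0.77456328 -2.3382428 ]
```

```bash
python3 - <<'E'
from h import *
W=wpose();print(W.round(3).tolist())
J=[(-100,125,18),(-100,-125,18),(-16,112,42),(-16,90,42),(45,20,65),(-40,20,50),(70,125,42),(-132,45,40)]
uv=np.array([(494,125),(245,126),(480,208),(455,208),(393,282),(393,190),(483,283),(424,94)],float)
P=proj(tf(Q,J),"wrist",W)
f=cv2.imread("pics/w1.png")
for a,b in zip(P,uv):
    cv2.drawMarker(f,tuple(int(v) for v in a.round()),(255,255,0),0,7)
    print(a.round(1),b)
c=f[70:300,220:520];cv2.imwrite("pics/w1c.png",cv2.resize(c,None,fx=2.5,fy=2.5,interpolation=cv2.INTER_CUBIC))
E
```

```text
[[-0.105, 0.951, 0.291, 0.423], [0.994, 0.1, 0.032, 0.157], [0.001, 0.293, -0.956, 0.353], [0.0, 0.0, 0.0, 1.0]]
[494.5 126.6] [494. 125.]
[239.9 126.6] [245. 126.]
[481.6 215.2] [480. 208.]
[459.8 215.4] [455. 208.]
[389.9 283.2] [393. 282.]
[392.1 194.5] [393. 190.]
[482.1 290.9] [483. 283.]
[423.3  92. ] [424.  94.]
```

View pics/w1c.png

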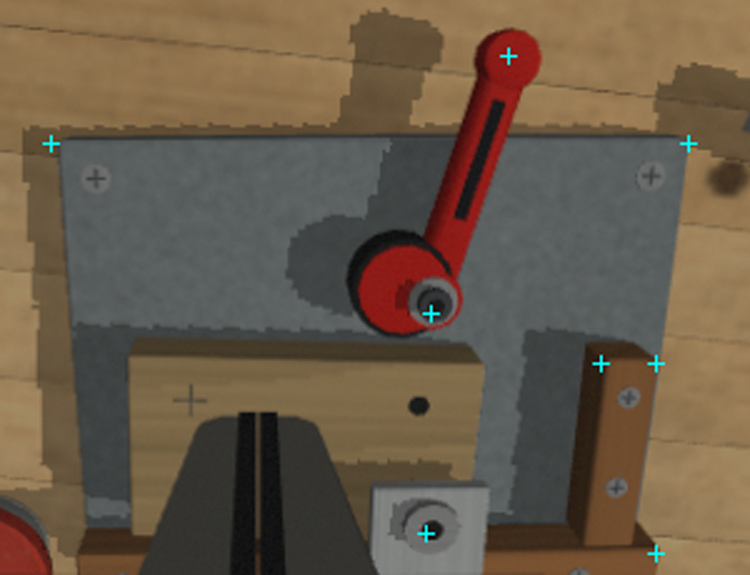

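```bash
python3 - <<'E'
from h import *
W=wpose()
k=lambda a:np.array(a,float)/2.5+[219.7,69.7]
J=[(-100,125,18),(-100,-125,18),(-16,112,42),(-16,90,42),(45,20,65),(-40,20,50),(70,125,42)]
q,r=fit(J,k([(688,136),(60,138),(655,356),(600,358),(432,526),(434,300),(658,545)]),"wrist",Q,W);print(q,r.round(1).tolist())
b,r=fit([(-40,70,43),(-40,-70,43)],k([(484,363),(130,355)]),"wrist",q,W);print(b,np.array(injig(b,q))*1e3,np.degrees(b[2]-q[2]),r.round(1).tolist())
t=least_squares(lambda t:(proj(tf(q,[(-40+92*np.cos(t[0]),20+92*np.sin(t[0]),40)]),"wrist",W)-k([509,57])).ravel(),[2.9]);print("lever",t.x-np.radians(160),t.fun)
E
```

```text
[0.54471729 0.21647759 0.1117509 ] [[0.4, 0.7], [3.5, 0.8], [1.0, 0.1], [1.1, 0.5], [1.5, 0.6], [0.4, 1.9], [0.5, 0.6]]
[0.57125181 0.19210764 0.08043535] [ 23.65131544 -27.17702902] -1.7942484142755797 [[1.3, 0.1], [1.3, 0.0]]
lever [0.07686817] [-0.01088582  0.03600712]
```

Call:
drive_tool:
  deltas:
    - [[0,0,2],[0,0,0],0]
    - [[0,0,3],[0,0,0],0]
    - [[0,0,3],[0,0,0],0]
    - [[0,0,3],[0,0,0],0]
    - [[0,0,3],[0,0,0],0]
    - [[0,0,1.5],[0,0,0],0]
    - [[0,0,0.5],[0,0,0],0]
    - [[0,0,0],[0,0,0],0]
    - [[-0.5,0,0],[0,0,0],0]
    - [[-0.5,0,0],[0,0,0],0]
    - [[-0.3,0,0],[0,0,0],0]
    - [[0,0,0],[0,0,0],0]

```text
time_s: 3.32
tcp_pos: [0.521, 0.1679, 0.0426]
orientation: [-0.169, 3.134, 0.0]
force: [0.4, 0.5, 0.9]
grip_width: 0.004
grip_force: 0.0
```

```bash
sed -i 's/^Q=.*/Q=np.array([0.546,0.2163,0.110])/' h.py; python3 -c "
from h import *
where()"
```

```text
t 3.32 tcp jig mm [-30.1 -45.3  42.6] yaw of tool y vs jig y deg -0.13 F jig [0.5 0.5 0.9] tilt [0.004 0.   ] j [ 0.09  0.31  1.82  0.    1.01 -1.59] w 0.004
```

Call:
drive_tool:
  deltas:
    - [[-0.2,0,0.1],[0,0,0],0]
    - [[-0.2,0,0.1],[0,0,0],0]
    - [[-0.2,0,0],[0,0,0],0]
    - [[-0.1,0,0],[0,0,0],0]
    - [[0,0,0],[0,0,0],0]

```text
time_s: 3.73
tcp_pos: [0.5257, 0.1684, 0.0388]
orientation: [0.169, -3.136, 0.0]
force: [-1.6, -0.3, 0.5]
grip_width: 0.004
grip_force: 0.6
```

Call:
drive_tool:
  deltas:
    - [[-0.1,0,0],[0,0,0],0]
    - [[-0.1,0,0],[0,0,0],0]
    - [[0,0,0],[0,0,0],0]

```text
time_s: 3.98
tcp_pos: [0.528, 0.1687, 0.0389]
orientation: [-0.169, 3.137, 0.0]
force: [-0.6, -0.3, -0.4]
grip_width: 0.007
grip_force: 0.3
```

Call:
drive_tool:
  deltas:
    - [[-0.1,0,0],[0,0,0],0]
    - [[-0.1,0,0],[0,0,0],0]
    - [[0,0,0],[0,0,0],0]

```text
time_s: 4.23
tcp_pos: [0.5301, 0.169, 0.039]
orientation: [-0.169, 3.137, 0.0]
force: [-0.5, -0.3, -0.1]
grip_width: 0.005
grip_force: 0.3
```

Call:
drive_tool:
  deltas:
    - [[-0.1,0,0],[0,0,0],0]
    - [[0,0,0],[0,0,0],0]

```text
time_s: 4.4
tcp_pos: [0.5311, 0.169, 0.039]
orientation: [-0.169, 3.137, 0.0]
force: [-0.3, 0.3, 0.0]
grip_width: 0.011
grip_force: 0.4
```

Call:
drive_tool:
  deltas:
    - [[-0.1,0,0],[0,0,0],0]
    - [[0,0,0],[0,0,0],0]

```text
time_s: 4.57
tcp_pos: [0.5318, 0.1692, 0.039]
orientation: [0.17, -3.137, -0.0]
force: [-2.1, -0.5, 1.7]
grip_width: 0.004
grip_force: 1.0
```

```bash
python3 -c "
from h import *
where()"
```

```text
t 4.57 tcp jig mm [-19.3 -45.3  39. ] yaw of tool y vs jig y deg -0.12 F jig [-2.1 -0.2  1.7] tilt [-0.  0.] j [ 0.09  0.35  1.79  0.    1.01 -1.59] w 0.004
```

Force is starting to build near the expected fence position, so I'll push a little further.

Call:
drive_tool:
  deltas:
    - [[-0.1,0,0],[0,0,0],0]
    - [[0,0,0],[0,0,0],0]

```text
time_s: 4.73
tcp_pos: [0.5319, 0.1692, 0.0389]
orientation: [0.17, -3.134, 0.0]
force: [-5.6, 0.2, 3.7]
grip_width: 0.008
grip_force: 2.9
```

Call:
drive_tool:
  deltas:
    - [[-0.1,0,0],[0,0,0],0]
    - [[0,0,0],[0,0,0],0]

```text
time_s: 4.9
tcp_pos: [0.5319, 0.1692, 0.0388]
orientation: [0.17, -3.132, 0.001]
force: [-8.5, -1.4, 7.1]
grip_width: 0.007
grip_force: 4.5
```

Call:
drive_tool:
  deltas:
    - [[0.6,0,0],[0,0,0],0]
    - [[1,0,0],[0,0,0],0]
    - [[1,0,0],[0,0,0],0]
    - [[0,-1.8,0],[0,0,0],0]
    - [[0,-1.8,0],[0,0,0],0]
    - [[0,-1.8,0],[0,0,0],0]
    - [[0,-1.8,0],[0,0,0],0]
    - [[0,-1.8,0],[0,0,0],0]
    - [[0,0,0],[0,0,0],0]
    - [[-1.7,0,0],[0,0,0],0]
    - [[-1.7,0,0],[0,0,0],0]
    - [[-1.7,0,0],[0,0,0],0]
    - [[-1.7,0,0],[0,0,0],0]
    - [[0,0,0],[0,0,0],0]

```text
time_s: 6.07
tcp_pos: [0.5885, 0.085, 0.0399]
orientation: [-0.169, 3.132, -0.0]
force: [0.9, -0.3, -0.2]
grip_width: 0.002
grip_force: 0.0
```

```bash
python3 -c "
from h import *
shift(25,-116,39)"
```

```text
t 6.07 tcp jig mm [  27.8 -135.1   39.9] yaw of tool y vs jig y deg -0.11 F jig [ 0.8 -0.4 -0.2] tilt [0.005 0.   ] j [-0.06  0.42  1.68  0.    1.03 -1.74] w 0.002
tool shift cm [0.29 1.91 0.08]
```

Call:
drive_tool:
  deltas:
    - [[0,0.6,0.05],[0,0,0],0]
    - [[0,0.6,0],[0,0,0],0]
    - [[0,0.3,0],[0,0,0],0]
    - [[0,0.3,0],[0,0,0],0]
    - [[0,0.3,0],[0,0,0],0]
    - [[0,0.3,0],[0,0,0],0]
    - [[0,0.3,0],[0,0,0],0]
    - [[0,0.3,0],[0,0,0],0]
    - [[0,0.3,0],[0,0,0],0]
    - [[0,0.3,0],[0,0,0],0]
    - [[0,0,0],[0,0,0],0]

```text
time_s: 6.98
tcp_pos: [0.5812, 0.1205, 0.0384]
orientation: [0.17, -3.136, 0.0]
force: [-1.4, -0.5, 0.1]
grip_width: 0.004
grip_force: 0.8
```

Call:
drive_tool:
  deltas:
    - [[0,0.3,0],[0,0,0],0]
    - [[0,0.3,0],[0,0,0],0]
    - [[0,0.3,0],[0,0,0],0]
    - [[0,0.3,0],[0,0,0],0]
    - [[0,0.3,0],[0,0,0],0]
    - [[0,0,0],[0,0,0],0]

```text
time_s: 7.48
tcp_pos: [0.5797, 0.1359, 0.0384]
orientation: [-0.17, 3.137, 0.001]
force: [-0.9, -0.7, 0.5]
grip_width: 0.004
grip_force: 0.5
```

```bash
python3 -c "
from h import *
where()
cv2.imwrite('pics/w2.png',grab_frame('wrist')[:,:,::-1])"
```

```text
t 7.48 tcp jig mm [ 24.7 -83.6  38.4] yaw of tool y vs jig y deg -0.10 F jig [-1.  -0.6  0.5] tilt [0.    0.001] j [ 0.03  0.43  1.68  0.    1.04 -1.65] w 0.004
```

View pics/w2.png

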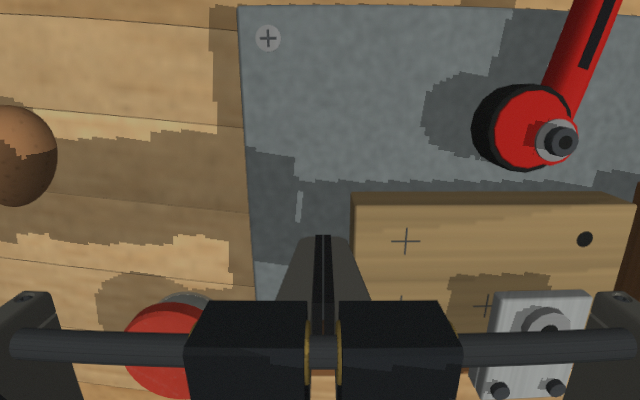

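The wrist view shows the block with its front right corner at (352,205), its right end at the finger, and its left end (about 635) nearing the stop. I'll keep pushing.

Call:
drive_tool:
  deltas:
    - [[0,0.2,0],[0,0,0],0]
    - [[0,0.2,0],[0,0,0],0]
    - [[0,0.2,0],[0,0,0],0]
    - [[0,0.2,0],[0,0,0],0]
    - [[0,0.2,0],[0,0,0],0]
    - [[0,0,0],[0,0,0],0]

```text
time_s: 8.03
tcp_pos: [0.5788, 0.1456, 0.0386]
orientation: [-0.17, 3.137, 0.001]
force: [0.9, 0.1, -0.0]
grip_width: 0.006
grip_force: 0.0
```

Call:
drive_tool:
  deltas:
    - [[0,0.1,0],[0,0,0],0]
    - [[0,0.1,0],[0,0,0],0]
    - [[0,0.1,0],[0,0,0],0]
    - [[0,0,0],[0,0,0],0]

```text
time_s: 8.37
tcp_pos: [0.5785, 0.1481, 0.0386]
orientation: [-0.169, 3.137, 0.0]
force: [0.4, 0.1, 0.7]
grip_width: 0.005
grip_force: 0.3
```

Call:
drive_tool:
  deltas:
    - [[0,0.1,0],[0,0,0],0]
    - [[0,0.1,0],[0,0,0],0]
    - [[0,0,0],[0,0,0],0]

```text
time_s: 8.62
tcp_pos: [0.5783, 0.1501, 0.0386]
orientation: [-0.169, 3.137, 0.0]
force: [-0.5, -1.7, -0.3]
grip_width: 0.011
grip_force: 0.5
```

Call:
drive_tool:
  deltas:
    - [[0,0.1,0],[0,0,0],0]
    - [[0,0,0],[0,0,0],0]

```text
time_s: 8.78
tcp_pos: [0.5782, 0.1511, 0.0386]
orientation: [-0.169, 3.137, 0.0]
force: [-0.9, -1.6, 0.0]
grip_width: 0.004
grip_force: 0.6
```

Call:
drive_tool:
  deltas:
    - [[0,0.1,0],[0,0,0],0]
    - [[0,0,0],[0,0,0],0]

```text
time_s: 8.95
tcp_pos: [0.578, 0.1521, 0.0386]
orientation: [-0.169, 3.137, 0.0]
force: [-0.1, -2.1, -0.2]
grip_width: 0.003
grip_force: 0.6
```

Call:
drive_tool:
  deltas:
    - [[0,0.1,0],[0,0,0],0]
    - [[0,0,0],[0,0,0],0]

```text
time_s: 9.12
tcp_pos: [0.5779, 0.1531, 0.0385]
orientation: [-0.169, 3.137, 0.0]
force: [0.6, -1.5, 0.8]
grip_width: 0.005
grip_force: 0.6
```

Call:
drive_tool:
  deltas:
    - [[0,0.1,0],[0,0,0],0]
    - [[0,0,0],[0,0,0],0]

```text
time_s: 9.28
tcp_pos: [0.5778, 0.1541, 0.0386]
orientation: [-0.169, 3.137, 0.0]
force: [1.6, -2.0, 1.4]
grip_width: 0.002
grip_force: 0.7
```

```bash
python3 -c "
from h import *
where()"
```

```text
t 9.28 tcp jig mm [ 24.8 -65.3  38.6] yaw of tool y vs jig y deg -0.12 F jig [ 1.4 -2.2  1.4] tilt [0. 0.] j [ 0.06  0.43  1.67  0.    1.04 -1.62] w 0.002
```

Call:
drive_tool:
  deltas:
    - [[0,0.1,0],[0,0,0],0]
    - [[0,0.1,0],[0,0,0],0]
    - [[0,0,0],[0,0,0],0]

```text
time_s: 9.53
tcp_pos: [0.5777, 0.1558, 0.0386]
orientation: [-0.17, 3.137, -0.001]
force: [0.5, -3.6, 0.4]
grip_width: 0.002
grip_force: 1.6
```

Call:
drive_tool:
  deltas:
    - [[0,0.1,0],[0,0,0],0]
    - [[0,0.1,0],[0,0,0],0]
    - [[0,0,0],[0,0,0],0]

```text
time_s: 9.78
tcp_pos: [0.5778, 0.156, 0.0386]
orientation: [-0.17, 3.137, -0.006]
force: [0.9, -10.8, 1.3]
grip_width: 0.005
grip_force: 4.9
```

Call:
drive_tool:
  deltas:
    - [[0,0.1,0],[0,0,0],0]
    - [[0,0.1,0],[0,0,0],0]
    - [[0,0,0],[0,0,0],0]

```text
time_s: 10.03
tcp_pos: [0.5778, 0.1561, 0.0386]
orientation: [-0.171, 3.137, -0.011]
force: [1.4, -16.4, 0.8]
grip_width: 0.006
grip_force: 8.2
```

Call:
drive_tool:
  deltas:
    - [[0,-0.8,0],[0,0,0],0]
    - [[0,-1.2,0],[0,0,0],0]
    - [[0,-1.0,0],[0,0,0],0]
    - [[1.75,0,0],[0,0,0],0]
    - [[1.75,0,0],[0,0,0],0]
    - [[1.75,0,0],[0,0,0],0]
    - [[1.75,0,0],[0,0,0],0]
    - [[0,0,0],[0,0,0],0]
    - [[0,1.4,0],[0,0,0],0]
    - [[0,1.4,0],[0,0,0],0]
    - [[0,1.4,0],[0,0,0],0]
    - [[0,1.0,0],[0,0,0],0]
    - [[0,0,0],[0,0,0],0]
    - [[-0.8,0,0],[0,0,0],0]
    - [[-0.8,0,0],[0,0,0],0]
    - [[-0.4,0,0],[0,0,0],0]
    - [[0,0,0],[0,0,0],0]

```text
time_s: 11.45
tcp_pos: [0.5269, 0.1759, 0.0388]
orientation: [-0.168, 3.136, -0.0]
force: [0.2, -0.4, 0.4]
grip_width: 0.007
grip_force: 0.0
```

```bash
python3 -c "
from h import *
where()"
```

```text
t 11.45 tcp jig mm [-23.5 -38.1  38.8] yaw of tool y vs jig y deg -0.18 F jig [ 0.2 -0.4  0.4] tilt [0.002 0.   ] j [ 0.1   0.34  1.79 -0.    1.01 -1.57] w 0.007
```

Call:
drive_tool:
  deltas:
    - [[-0.2,0,0],[0,0,0],0]
    - [[-0.1,0,0],[0,0,0],0]
    - [[0,0,0],[0,0,0],0]

```text
time_s: 11.7
tcp_pos: [0.5282, 0.1766, 0.0385]
orientation: [0.169, -3.137, 0.0]
force: [0.2, -1.2, -0.7]
grip_width: 0.005
grip_force: 0.0
```

Call:
drive_tool:
  deltas:
    - [[-0.1,0,0],[0,0,0],0]
    - [[-0.1,0,0],[0,0,0],0]
    - [[0,0,0],[0,0,0],0]

```text
time_s: 11.95
tcp_pos: [0.5301, 0.177, 0.0386]
orientation: [-0.169, 3.137, 0.0]
force: [0.6, -0.5, 0.1]
grip_width: 0.001
grip_force: 0.0
```

Call:
drive_tool:
  deltas:
    - [[-0.1,0,0],[0,0,0],0]
    - [[-0.1,0,0],[0,0,0],0]
    - [[0,0,0],[0,0,0],0]

```text
time_s: 12.2
tcp_pos: [0.531, 0.1771, 0.0383]
orientation: [0.17, -3.134, 0.0]
force: [-4.4, -1.9, 3.3]
grip_width: 0.003
grip_force: 2.4
```

```bash
python3 -c "
from h import *
where()"
```

```text
t 12.20 tcp jig mm [-19.2 -37.3  38.3] yaw of tool y vs jig y deg -0.11 F jig [-4.6 -1.4  3.3] tilt [-0.003 -0.   ] j [ 0.11  0.35  1.78 -0.    1.01 -1.57] w 0.003
```

Call:
drive_tool:
  deltas:
    - [[-0.1,0,0],[0,0,0],0]
    - [[0,0,0],[0,0,0],0]
    - [[0.6,0,0],[0,0,0],0]
    - [[0.8,0,0],[0,0,0],0]
    - [[0,0,-2],[0,0,0],0]
    - [[0,0,-2],[0,0,0],0]
    - [[0,0,-2],[0,0,0],0]
    - [[1.25,1.7,0],[0,0,0],0]
    - [[1.25,1.7,0],[0,0,0],0]
    - [[1.25,1.7,0],[0,0,0],0]
    - [[1.25,1.7,0],[0,0,0],0]
    - [[1.25,1.7,0],[0,0,0],0]
    - [[1.25,1.7,0],[0,0,0],0]
    - [[0,0,0],[0,0,5.2],0]
    - [[0,0,0],[0,0,5.2],0]
    - [[0,0,0],[0,0,5.2],0]
    - [[0,0,0],[0,0,0],0]

```text
time_s: 13.62
tcp_pos: [0.4333, 0.2693, 0.0986]
orientation: [0.261, 3.13, 0.001]
force: [-0.1, 0.1, -0.6]
grip_width: 0.007
grip_force: 0.0
```

```bash
python3 - <<'E'
from h import *
shift(-108,67,40)
f=grab_frame("wrist");cv2.imwrite("pics/w3.png",f[:,:,::-1])
E
```

```text
t 13.62 tcp jig mm [-106.2   65.    98.6] yaw of tool y vs jig y deg -15.83 F jig [-0.1  0.1 -0.6] tilt [0.001 0.   ] j [ 0.32  0.14  1.9   0.    1.1  -1.09] w 0.007
tool shift cm [0.24 0.14 5.86]
```

View pics/w3.png

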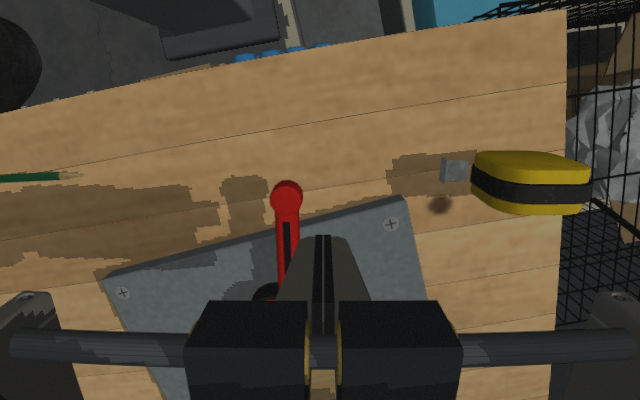

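The lever arm, from (287,197) to (280,285), runs parallel to the tool's x axis and lies just left of the finger. The tape measure at (530,182) is well clear. Joint 6 would run out of range during the swing, so I'll use the half-turn first.

Call:
drive_tool:
  deltas:
    - [[0,0,0],[0,0,6.9],0]
    - [[0,0,0],[0,0,6.9],0]
    - [[0,0,0],[0,0,6.9],0]
    - [[0,0,0],[0,0,6.9],0]
    - [[0,0,0],[0,0,6.9],0]
    - [[0,0,0],[0,0,6.9],0]
    - [[0,0,0],[0,0,6.9],0]
    - [[0,0,0],[0,0,6.9],0]
    - [[0,0,0],[0,0,6.9],0]
    - [[0,0,0],[0,0,6.9],0]
    - [[0,0,0],[0,0,6.9],0]
    - [[0,0,0],[0,0,6.9],0]
    - [[0,0,0],[0,0,6.9],0]

```text
time_s: 14.75
tcp_pos: [0.4336, 0.269, 0.0985]
orientation: [2.394, 2.034, 0.001]
force: [0.2, -0.8, -0.3]
grip_width: 0.005
grip_force: 0.0
```

Call:
drive_tool:
  deltas:
    - [[0,0,0],[0,0,6.9],0]
    - [[0,0,0],[0,0,6.9],0]
    - [[0,0,0],[0,0,6.9],0]
    - [[0,0,0],[0,0,6.9],0]
    - [[0,0,0],[0,0,6.9],0]
    - [[0,0,0],[0,0,6.9],0]
    - [[0,0,0],[0,0,6.9],0]
    - [[0,0,0],[0,0,6.9],0]
    - [[0,0,0],[0,0,6.9],0]
    - [[0,0,0],[0,0,6.9],0]
    - [[0,0,0],[0,0,6.9],0]
    - [[0,0,0],[0,0,6.9],0]
    - [[0,0,0],[0,0,0],0]
    - [[0,0,0],[0,0,0],0]

```text
time_s: 15.92
tcp_pos: [0.4336, 0.269, 0.0985]
orientation: [-3.141, 0.045, -0.001]
force: [-0.8, 0.4, 0.3]
grip_width: 0.005
grip_force: 0.0
```

```bash
python3 - <<'E'
from h import *
shift(-108,69,40)
cv2.imwrite("pics/w4.png",grab_frame("wrist")[:,:,::-1])
E
```

```text
t 15.92 tcp jig mm [-106.    64.8   98.5] yaw of tool y vs jig y deg -187.94 F jig [-0.7  0.5  0.3] tilt [0. 0.] j [0.32 0.14 1.9  0.   1.1  1.92] w 0.005
tool shift cm [-0.26 -0.39  5.85]
```

View pics/w4.png

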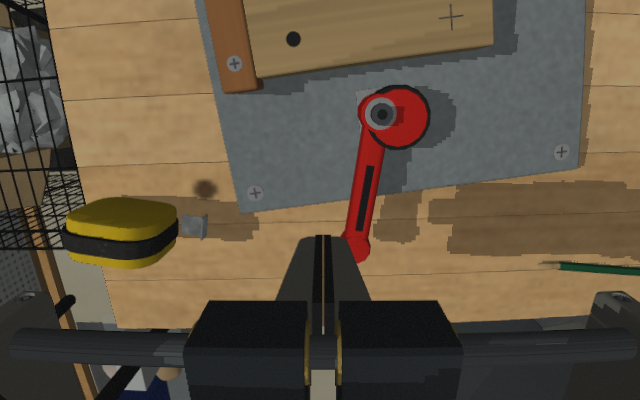

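The block's left end meets the stop, with no gap visible at (258,80). The lever arm lies just right of the finger. I'll square up, then go down beside the arm.

Call:
drive_tool:
  deltas:
    - [[-0.3,-0.35,0],[0,0,3.8],0]
    - [[0,0,0],[0,0,3.8],0]
    - [[0,0,2],[0,0,0],0]
    - [[0,0,2],[0,0,0],0]
    - [[0,0,1.5],[0,0,0],0]
    - [[0,0,0.3],[0,0,0],0]
    - [[0,0,0],[0,0,0],0]

```text
time_s: 16.55
tcp_pos: [0.4297, 0.2724, 0.0395]
orientation: [3.13, -0.257, -0.004]
force: [-0.0, -0.0, 0.8]
grip_width: 0.009
grip_force: 0.0
```

```bash
python3 - <<'E'
from h import *
p,R=where()
d=p[:2]-[-40,20];a=np.radians(164.4);e=np.array([np.cos(a),np.sin(a)]);t=np.array([-e[1],e[0]])
print("along arm",d@e,"tangential",d@t)
E
```

```text
t 16.55 tcp jig mm [-109.4   68.5   39.5] yaw of tool y vs jig y deg -195.70 F jig [-0.  -0.   0.8] tilt [-0.002 -0.001] j [ 0.33  0.24  1.92 -0.    0.98  2.06] w 0.009
along arm 79.88412648971538 tangential -28.038182455789155
```

Call:
drive_tool:
  deltas:
    - [[0,0.3,0],[0,0,0],0]
    - [[0,0.3,0],[0,0,0],0]
    - [[-0.13,0.56,0],[0,0,-4],0]
    - [[-0.13,0.56,0],[0,0,-4],0]
    - [[-0.13,0.56,0],[0,0,-4],0]
    - [[-0.13,0.56,0],[0,0,-4],0]
    - [[-0.13,0.56,0],[0,0,-4],0]
    - [[0,0,0],[0,0,0],0]

```text
time_s: 17.22
tcp_pos: [0.4235, 0.2388, 0.0417]
orientation: [-3.128, -0.289, -0.004]
force: [-0.0, 0.4, 0.3]
grip_width: 0.004
grip_force: 0.3
```

```bash
cat >> h.py <<'E'
def lev():
    p,R=where();a=np.arctan2(R[1,1],R[0,1])-Q[2]-np.pi/2;d=p[:2]-[-40,20];e=np.array([np.cos(a),np.sin(a)]);t=np.array([-e[1],e[0]])
    x,y=d@e,d@t;r=np.hypot(x,y)
    print("tool frame: along %.1f tang %.1f"%(x,y),"implied lever rad %.3f"%((np.arctan2(d[1],d[0])+np.arcsin(21.4/r))%(2*np.pi)-np.radians(160)),"tool rad %.3f"%(a%(2*np.pi)-np.radians(160)))
E
python3 -c "
from h import *
lev()"
```

```text
t 17.22 tcp jig mm [-119.3   35.8   41.7] yaw of tool y vs jig y deg -175.73 F jig [0.  0.4 0.3] tilt [0.003 0.001] j [0.26 0.18 1.99 0.   0.97 1.65] w 0.004
tool frame: along 77.9 tang -21.6 implied lever rad 0.420 tool rad 0.424
```

Call:
drive_tool:
  deltas:
    - [[-0.13,0.56,0.05],[0,0,-4],0]
    - [[-0.13,0.56,0.05],[0,0,-4],0]
    - [[-0.13,0.56,0],[0,0,-4],0]
    - [[-0.13,0.56,0],[0,0,-4],0]
    - [[-0.13,0.56,0],[0,0,-4],0]
    - [[-0.13,0.56,0],[0,0,-4],0]
    - [[-0.13,0.56,0],[0,0,-4],0]
    - [[-0.13,0.56,0],[0,0,-4],0]
    - [[0,0,0],[0,0,0],0]

```text
time_s: 17.97
tcp_pos: [0.4329, 0.1944, 0.0407]
orientation: [2.928, 1.137, 0.004]
force: [0.0, 0.6, 0.9]
grip_width: 0.003
grip_force: 0.4
```

```bash
python3 -c "
from h import *
lev()"
```

```text
t 17.97 tcp jig mm [-114.8   -9.3   40.7] yaw of tool y vs jig y deg -143.86 F jig [0.1 0.6 0.9] tilt [0.003 0.001] j [0.17 0.15 2.02 0.   0.97 1.  ] w 0.003
tool frame: along 77.7 tang -20.5 implied lever rad 0.992 tool rad 0.980
```

Call:
drive_tool:
  deltas:
    - [[-0.13,0.55,0],[0,0,-4],0]
    - [[-0.13,0.55,0],[0,0,-4],0]
    - [[-0.13,0.55,0],[0,0,-4],0]
    - [[-0.13,0.55,0],[0,0,-4],0]
    - [[-0.13,0.55,0],[0,0,-4],0]
    - [[-0.13,0.55,0],[0,0,-4],0]
    - [[-0.13,0.55,0],[0,0,-4],0]
    - [[0,0,0],[0,0,0],0]

```text
time_s: 18.63
tcp_pos: [0.4581, 0.1652, 0.0402]
orientation: [2.567, 1.81, 0.002]
force: [-0.3, 0.7, 0.1]
grip_width: 0.006
grip_force: 0.5
```

```bash
python3 -c "
from h import *
lev()"
```

```text
t 18.63 tcp jig mm [-93.  -41.1  40.2] yaw of tool y vs jig y deg -115.92 F jig [-0.2  0.7  0.1] tilt [0.001 0.   ] j [0.1  0.18 1.99 0.   0.97 0.44] w 0.006
tool frame: along 78.1 tang -20.9 implied lever rad 1.474 tool rad 1.467
```

Now slow through the clamping range.

Call:
drive_tool:
  deltas:
    - [[-0.07,0.28,0],[0,0,-2],0]
    - [[-0.07,0.28,0],[0,0,-2],0]
    - [[-0.07,0.28,0],[0,0,-2],0]
    - [[-0.07,0.28,0],[0,0,-2],0]
    - [[0,0,0],[0,0,0],0]

```text
time_s: 19.05
tcp_pos: [0.4661, 0.1596, 0.0394]
orientation: [-2.435, -1.982, 0.003]
force: [-3.6, 1.6, 2.5]
grip_width: 0.013
grip_force: 2.2
```

Call:
drive_tool:
  deltas:
    - [[-0.07,0.28,0],[0,0,-2],0]
    - [[-0.07,0.28,0],[0,0,-2],0]
    - [[-0.07,0.28,0],[0,0,-2],0]
    - [[0,0,0],[0,0,0],0]
    - [[0,0,0],[0,0,0],0]

```text
time_s: 19.47
tcp_pos: [0.4736, 0.1561, 0.0392]
orientation: [-2.328, -2.106, 0.004]
force: [-6.2, 0.4, 3.1]
grip_width: 0.006
grip_force: 2.5
```

```bash
python3 -c "
from h import *
lev()"
```

```text
t 19.47 tcp jig mm [-78.6 -51.9  39.2] yaw of tool y vs jig y deg -102.04 F jig [-6.1  1.1  3.1] tilt [-0.003 -0.   ] j [0.08 0.21 1.95 0.   0.98 0.18] w 0.006
tool frame: along 78.4 tang -22.8 implied lever rad 1.692 tool rad 1.710
```

Call:
drive_tool:
  deltas:
    - [[-0.07,0.28,0],[0,0,-2],0]
    - [[-0.07,0.28,0],[0,0,-2],0]
    - [[-0.05,0.28,0],[0,0,-1],0]
    - [[0,0,0],[0,0,0],0]
    - [[0,0,0],[0,0,0],0]

```text
time_s: 19.88
tcp_pos: [0.4814, 0.1536, 0.039]
orientation: [-2.233, -2.206, 0.005]
force: [-6.4, 0.4, 4.0]
grip_width: 0.01
grip_force: 3.0
```

```bash
python3 -c "
from h import *
lev()"
```

```text
t 19.88 tcp jig mm [-71.1 -55.3  39. ] yaw of tool y vs jig y deg -97.01 F jig [-6.3  1.1  4. ] tilt [-0.004 -0.   ] j [ 0.07  0.23  1.93 -0.    0.98  0.08] w 0.01
tool frame: along 78.5 tang -21.7 implied lever rad 1.794 tool rad 1.797
```

Call:
drive_tool:
  deltas:
    - [[0,-0.8,0],[0,0,0],0]
    - [[0,-1.2,0],[0,0,0],0]
    - [[0,-1.2,0],[0,0,0],0]
    - [[0,0,-2],[0,0,0],0]
    - [[0,0,-3],[0,0,0],0]
    - [[0,0,-3],[0,0,0],0]
    - [[0,0,-3],[0,0,0],0]
    - [[0,-2,-2],[0,0,0],0]
    - [[0,-2,0],[0,0,0],0]
    - [[0,-2,0],[0,0,0],0]
    - [[0,0,0],[0,0,0],0]
    - [[0,0,0],[0,0,0],0]
    - [[0,0,0],[0,0,0],0]

```text
time_s: 20.97
tcp_pos: [0.392, 0.1542, 0.1697]
orientation: [2.232, 2.209, 0.002]
force: [-0.7, -0.4, 0.2]
grip_width: 0.009
grip_force: 0.0
```

```bash
python3 - <<'E'
from h import *
where()
f=grab_frame("top");cv2.imwrite("pics/top5.png",f[:,:,::-1]);g=f[155:275,215:375,::-1]
cv2.imwrite("pics/top5c.png",cv2.resize(g,None,fx=5,fy=5,interpolation=cv2.INTER_CUBIC))
E
```

```text
t 20.97 tcp jig mm [-159.9  -44.8  169.7] yaw of tool y vs jig y deg -96.89 F jig [-0.7 -0.3  0.2] tilt [ 0.002 -0.   ] j [ 0.09 -0.2   2.08 -0.    1.26  0.1 ] w 0.009
```

View pics/top5c.png

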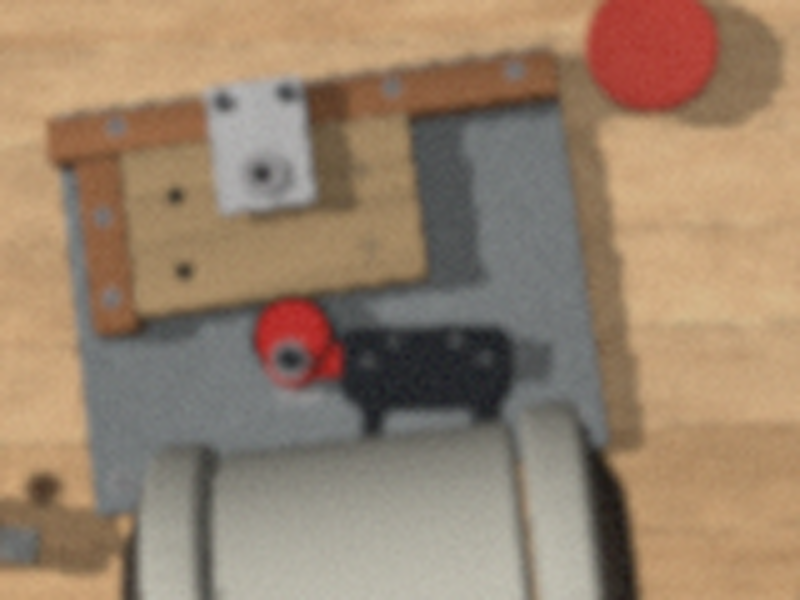

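The block is flush on the fence and on the stop, and the cam (293,335) bears on its front edge. The arm hides the lever bar, so I'll check the bar with the wrist view.

```bash
python3 - <<'E'
from h import *
W=wpose();f=grab_frame("wrist")[:,:,::-1].copy()
for l in(1.55,1.7,1.8,1.9):
    a=np.radians(160)+l;u=proj(tf(Q,[(-40+92*np.cos(a),20+92*np.sin(a),40)]),"wrist",W)[0];print(l,u.round())
    cv2.drawMarker(f,tuple(int(v) for v in u.round()),(255,255,0),0,9)
cv2.imwrite("pics/w6.png",f)
E
```

```text
1.55 [424. 205.]
1.7 [439. 207.]
1.8 [449. 208.]
1.9 [459. 207.]
```

View pics/w6.png

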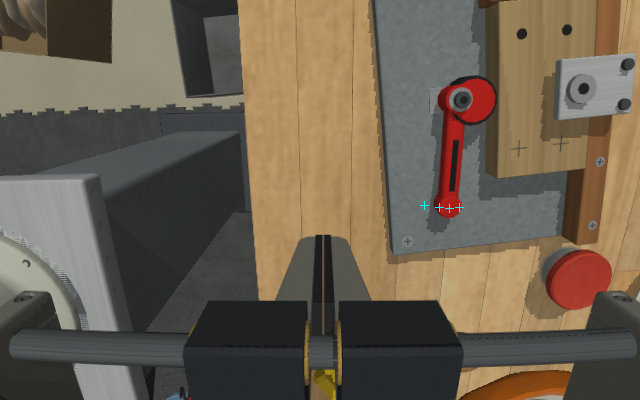

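The lever tip is at (448,207), which matches a joint value of about 1.79. The cam is on the block, the block sits flush, and the hand is clear.

```bash
python3 -c "
from rig import *
print(finish_job())"
```

```text
the job is handed in; nothing more can be done
None
```

I pushed the block home against the fence and the end stop and clamped it with the cam lever at about 1.79 rad (from the last wrist picture; clamp force not measured directly). I left the other items alone, moved the hand clear and handed the job in at about 21 s.

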